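# Switch the seesaw gate and feed two balls down the other chute

## Robot

A 6-joint arm with a two-finger parallel gripper is mounted at the origin on a cart in front of the work surface, level with it; the furniture and walls round the work are solid. World frame = base frame: x ahead of the robot, y to its left, z up, the work surface at z = 0. Lengths are in m, angles in rad, forces in N, time in s.
With the tool pointing down it reaches from about 0.35 to 0.85 m from the base axis. Payload 8.1 kg.
Tool frame: the origin (TCP) lies where the fingers leave the gripper's body, on its centre line; the fingertips stand 84 mm ahead of it and the grasp point (between the pads) lies 65 mm ahead of it; z points along the fingers, y is the line along which they close (so a half turn about z gives the same grasp; the last joint's range is limited). The gripper opens to 93 mm and grips with 3 to 60 N. Pads are 15 mm wide; open, the fingers measure 128 mm over their backs; the gripper's body (75 mm by 188 mm) begins 65 mm behind the grasp point.
Start: joints at [-1.356, 0.13, 1.488, -0, 1.523, -0.085], TCP at [0.177, -0.573, 0.303] pointing down, gripper open.
Joint ranges: [-2.96, 2.96], [-0.89, 2.26], [0.02, 2.5], [-1.34, 4.48], [0, 2.73], [-2.66, 2.66]. Speed limits (rad/s): [2.39, 2.39, 2.79, 3.14, 3.14, 3.14].

## Interface

Orientations are given as a rotation vector (axis times angle).
In Python, from plant import robot gives the robot as it stands.
- The arm moves only by the shell command python3 -m jog 'ROWS' [FORCE]. ROWS is text: rows parted by semicolons, each of 5 numbers parted by spaces: the opening, from 0 (shut) to 1 (fully open), then the shift along the tool's x, y, z in m, then the turn about the tool's z in degrees. A call has 1 to 10 rows; each row shifts and turns the commanded pose from where the row before left it, along the tool's axes as they then stand; what a row does not reach is not made up. A row lasts 1/12 s, in which the tool goes at most 41.7 mm and 7.16 degrees, less where a joint would pass 70% of its speed; a pose out of reach is approached as far as the arm can. A call with a gripper value outside its range is refused whole. The fingers move at their own pace and stop on an object; FORCE is the grip in N (left out, the last holds). Time passes only in rows, so rows that do not move let the fingers close. It gives the time, the measured TCP pose, the force, the opening and the grip force at its end, in the units of the state.
- robot.read_state(): the state, without advancing time (a new reading comes with each control period).
- robot.read_camera(name): name is "scene" or "top"; returns a dict with "color" (400x640x3 uint8, red, green, blue), "intrinsics" (3x3 intrinsics, pixels), "pose" (4x4, takes a point from camera to world coordinates). Camera axes: x right, y down, z forward; pixel columns grow to the right and rows downward; lengths in m; the calibration is good to about 2 mm. A picture is of the moment at which its call begins. There is no depth.
- robot.close_job(): hands the job in; it is judged then, once.
The state is a dict: "t": time; "q": joint angles; "dq": joint speeds; "joint_torque": joint torques, N m; "tool_pos": TCP position; "orientation": TCP orientation; "force": force on the tool from outside, world axes, zero at the start; "wrist_torque": the same for the moment, N m; "opening": finger opening in m; "gripper_force": force on a finger pad.
Only numpy, scipy, OpenCV 4.12 (cv2) and the standard library are available. Lean on these libraries where they do the work, as an engineer would, in place of code of your own. Each camera call takes 0.05 s, during which the arm holds its last target. There are 200 camera calls.

## Task

The yellow seesaw gate on the sorting stand is tipped towards one of its two trays: first rock it over by pressing down the raised orange tab, so that it stays tipped the other way. Then push the two steel balls waiting on the infeed over its crest with a fingertip, so that both roll down the newly opened chute and come to rest in its tray. Do not pick the balls up or lift them, and leave the loose things around the stand where they are.

Things in the scene. Friction and masses are not known exactly. Their poses are not given: they have to be found in the camera images.
- stand: Sorting stand, fixed to the bench. Origin on the bench top under the middle of the gate pivot; x points away from the robot (turned up to about 0.3 rad), y left, z up. In its frame (mm) the pivot line runs along x at z=120; the infeed lies behind the gate, along x at y=0; a 58 wide chute runs from each end of the gate (y=+-70, z=86) down to y=+-150, z=45, over an open white tray.
- gate (a joint): Angle of the yellow seesaw gate, a 170 mm trough along the stand's y pivoted at its middle, -0.3 to 0.3 rad. Positive: left (+y) end up, parts run right; negative: right end up, parts run left. Starts at or falling to either stop. A steel ball weight on a mast (top 70 mm over the pivot, at x=-25) makes it topple: pushed a little past level it falls to the other stop and stays. About 1 N tips it.
- tab_left (a point): Centre of the upper face of the left orange press tab of the gate, 36x36 mm, on the robot's side of the trough; moves with the gate. In the stand's frame at gate level: x=-52, y=+95, z=132 mm. It goes up and down about 28 mm either side of level.
- tab_right (a point): The same for the right orange press tab (y=-95 mm).
- crest (a point): Middle of the infeed floor at its crest, stand frame x=50, y=0, z=148 mm. From here the floor slopes 20 degrees down towards the robot, to x=22, z=138 over the gate; behind, it falls 3 degrees to the back stop. A ball whose centre is pushed to the robot's side of the crest rolls on to the gate by itself.
- back_stop (a point): Middle of the top edge of the infeed's back stop (4 mm thick), stand frame x=109, y=0, z=153 mm. The blue stop and side rails (infeed 36 mm wide inside, 46 outside) stand only 8 mm above the floor (tops at most z=156), so the 30 mm balls stick out above them and can be pushed by a fingertip held just over the rails, starting behind the stop.
- ball1_center (a point): Centre of the front steel ball, 30 mm diameter, about 0.1 kg, polished and slippery (friction about 0.25), waiting on the infeed just behind the crest, touching ball 2.
- ball2_center (a point): Centre of the rear steel ball (like the front one), waiting against the back stop, its centre about 17 mm before the stop's face and 15 mm over the infeed floor. Pushed towards the robot it shoves ball 1 ahead of it.
- ball1: The front ball itself (its axes turn as it rolls; use the centre point).
- ball2: The rear ball itself (use the centre point).
- tray_left (a point): Middle of the left tray's floor, 20 mm above the bench. The tray spans 90 mm along the stand's x and 105 mm along y; its outer wall is 70 mm high.
- tray_right (a point): Middle of the right tray's floor.
- driver_yellow: Bystander: screwdriver with yellow handle, 166 mm long, lying loose; origin at the middle of its underside.
- cutters_side: Bystander: side cutters with yellow handles, 105 mm, lying loose; origin at the middle of its underside.
- tape_roll: Bystander: black tape roll, 62 mm across, 18 mm high, lying loose; origin at the middle of its underside.
- battery_9v: Bystander: 9 V battery lying on its side, 49x18x26 mm, lying loose; origin at the middle of its underside.
- capacitor_big: Bystander: blue capacitor can, 30 mm across, 46 mm high, lying loose; origin at the middle of its underside.
- relay_block: Bystander: light-blue relay, 12x29x18 mm, lying loose; origin at the middle of its underside.
- wick_bobbin: Bystander: blue flanged bobbin, 34 mm across, 10 mm high, lying loose; origin at the middle of its underside.
Not all that is in view belongs to the job. What is shaped like the ball2 but pink is not meant.

How it is judged:
On the way:
1. the gate has been rocked over to its other stop and stays there while both balls still wait on the infeed (distance of tab_left from where it was at the start of the episode above 0.032 m and (value of joint gate above 0.2 rad or value of joint gate below -0.2 rad) and x of each of ball1_center, ball2_center in the frame of stand above 0.05 m and height (world z) of each of ball1_center, ball2_center above 0.15 m), for 0.2 s.
At the end, for the whole second after the job is handed in: The gate is tipped the opposite way from the start (more than 0.2 rad from level) and both balls lie at rest (under 0.05 m/s) inside the tray on the side that it now feeds (distance of tab_left from where it was at the start of the episode above 0.032 m and ((value of joint gate below -0.2 rad and y of ball1_center in the frame of stand between 0.142 and 0.243 m and y of ball2_center in the frame of stand between 0.142 and 0.243 m) or (value of joint gate above 0.2 rad and y of ball1_center in the frame of stand between -0.243 and -0.142 m and y of ball2_center in the frame of stand between -0.243 and -0.142 m)) and height (world z) of each of ball1_center, ball2_center below 0.065 m and x of ball1_center in the frame of stand between -0.045 and 0.045 m and x of ball2_center in the frame of stand between -0.045 and 0.045 m and linear speed of each of ball1, ball2 below 0.05 m/s); the robot touches nothing.
It fails at once if a ball is lifted (more than about 25 mm above where it waits) (height (world z) of any of ball1_center, ball2_center above 0.19 m).
It fails at once if a loose thing beside the stand is moved by more than 30 mm (distance of any of driver_yellow, cutters_side, tape_roll, battery_9v, capacitor_big, relay_block, wick_bobbin from where it was at the start of the episode above 0.03 m).
It also fails if it takes over 42 s, if anything falls off the work surface, if the arm or the gripper's body presses on something with over 40 N, if the wrist force passes 120 N, or if a joint passes its speed limit or range.

## Working session

There is one attempt and no reset: what is moved stays moved. The work goes in short steps, Python scripts to look and compute and a shell command to move; the robot and the scene stay as the last step left them, time stands still between calls to the robot, and variables do not carry over. Pictures are saved under pics/ and viewed, at most 10 in all, crops included, and the job is handed in when it is done.

```bash
ls; mkdir -p pics; python3 - <<'E'
from plant import robot
import cv2,numpy as np
s=robot.read_state();print(s['t'],s['tool_pos'],s['orientation'],s['opening'])
for n in('scene','top'):
    c=robot.read_camera(n);cv2.imwrite(f'pics/{n}0.png',c['color'][:,:,::-1]);print(n,c['intrinsics'].tolist(),c['pose'].round(4).tolist())
E
```

```text
pics
0.0 [ 0.17711825 -0.5728163   0.30169346] [-3.10454995e+00 -4.68869180e-01  1.82780972e-04] 0.09312314325156792
scene [[520.6944234896417, 0.0, 329.30659039726146], [0.0, 520.6944234896417, 199.7661214042041], [0.0, 0.0, 1.0]] [[-0.9027, -0.2678, 0.3368, 0.1006], [-0.4303, 0.5551, -0.7118, 0.996], [0.0037, -0.7875, -0.6164, 0.9428], [0.0, 0.0, 0.0, 1.0]]
top [[446.0856967532284, 0.0, 327.71806533963536], [0.0, 446.0856967532284, 196.20039380168356], [0.0, 0.0, 1.0]] [[0.0, -0.9882, 0.1533, 0.4207], [-0.9999, 0.0019, 0.0123, 0.0581], [-0.0125, -0.1532, -0.9881, 1.0273], [0.0, 0.0, 0.0, 1.0]]
```

View pics/top0.png

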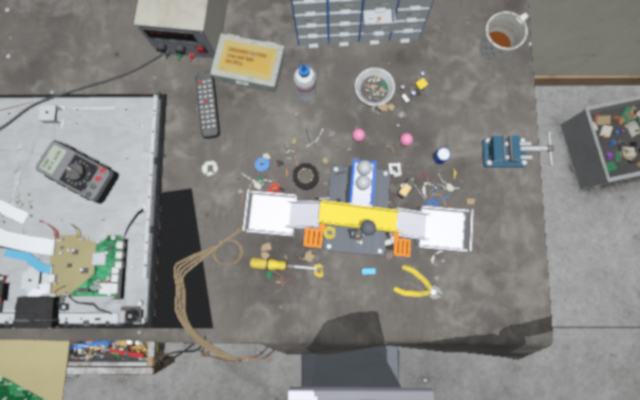

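View pics/scene0.png

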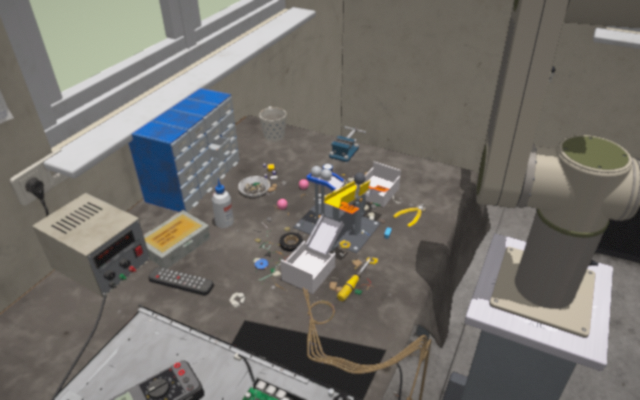

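The top view shows the stand with two steel balls at about (364,167) and (362,182) in the blue infeed, and orange tabs at (314,236) and (402,246). The pink balls at (358,134) and (406,139) are decoys: they're the wrong colour and not on the infeed. I'll confirm with an enlarged crop and measure.

```bash
cat > h.py <<'E'
import numpy as np,cv2
from plant import robot
def ray(c,uv):
    d=np.linalg.inv(c['intrinsics'])@[uv[0],uv[1],1];return c['pose'][:3,3],c['pose'][:3,:3]@d
def onplane(c,uv,z):
    o,d=ray(c,uv);return o+d*(z-o[2])/d[2]
def tri(c1,u1,c2,u2):
    o1,d1=ray(c1,u1);o2,d2=ray(c2,u2)
    s=np.linalg.lstsq(np.c_[d1,-d2],o2-o1,rcond=None)[0]
    a,b=o1+s[0]*d1,o2+s[1]*d2;return (a+b)/2,np.linalg.norm(a-b)
def blobs(c,lo,hi,amin=40):
    m=cv2.inRange(cv2.cvtColor(c['color'],cv2.COLOR_RGB2HSV),lo,hi)
    n,_,st,ce=cv2.connectedComponentsWithStats(m)
    return [(ce[i].round(1).tolist(),st[i].tolist()) for i in range(1,n) if st[i][4]>=amin]
E
python3 - <<'E'
from h import *
t=robot.read_camera('top');s=robot.read_camera('scene')
for c in(t,s):
    print('orange',blobs(c,(5,180,150),(17,255,255)));print('yellow',blobs(c,(22,180,120),(32,255,255)));print('blue',blobs(c,(105,130,100),(122,255,255)))
a=cv2.resize(t['color'][130:280,230:480],(750,450)*1,interpolation=cv2.INTER_CUBIC)
b=cv2.resize(s['color'][150:300,270:420],(600,600),interpolation=cv2.INTER_CUBIC)
cv2.imwrite('pics/ta.png',a[:,:,::-1]);cv2.imwrite('pics/sb.png',b[:,:,::-1])
E
```

```text
orange []
yellow []
blue [([303.6, 70.0], [300, 65, 9, 11, 78]), ([351.4, 180.2], [349, 160, 8, 41, 86]), ([373.4, 179.5], [371, 161, 5, 42, 58]), ([100.0, 342.8], [90, 341, 19, 5, 52])]
orange [([347.9, 207.6], [339, 202, 19, 12, 117])]
yellow [([341.3, 195.4], [324, 182, 32, 26, 427]), ([363.2, 188.1], [359, 183, 9, 12, 65]), ([403.5, 211.7], [394, 209, 23, 8, 57]), ([414.8, 218.8], [408, 210, 13, 16, 63]), ([353.1, 280.6], [347, 275, 12, 13, 83]), ([344.7, 291.8], [338, 285, 14, 14, 115])]
blue [([178.9, 119.1], [133, 89, 96, 68, 2346]), ([150.5, 161.3], [143, 157, 17, 10, 69]), ([159.1, 175.4], [154, 171, 11, 9, 46]), ([318.8, 181.2], [307, 174, 27, 16, 111]), ([219.4, 188.0], [216, 183, 8, 10, 57]), ([149.0, 194.2], [142, 188, 20, 14, 97]), ([173.4, 203.2], [163, 196, 21, 15, 125]), ([261.6, 263.6], [256, 260, 11, 8, 58])]
```

View pics/ta.png

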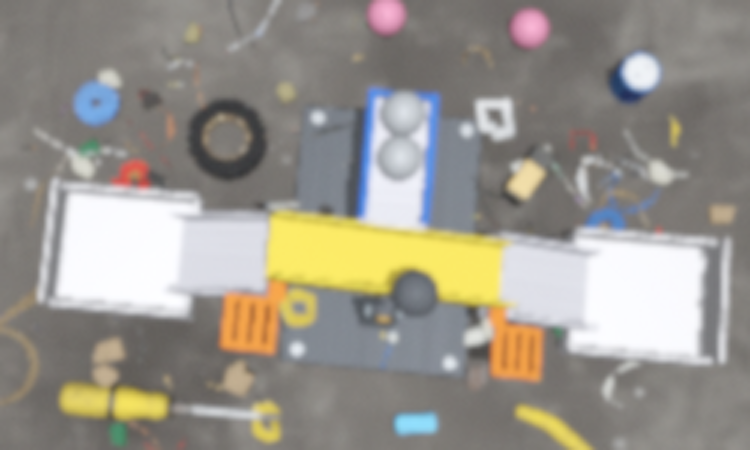

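View pics/sb.png

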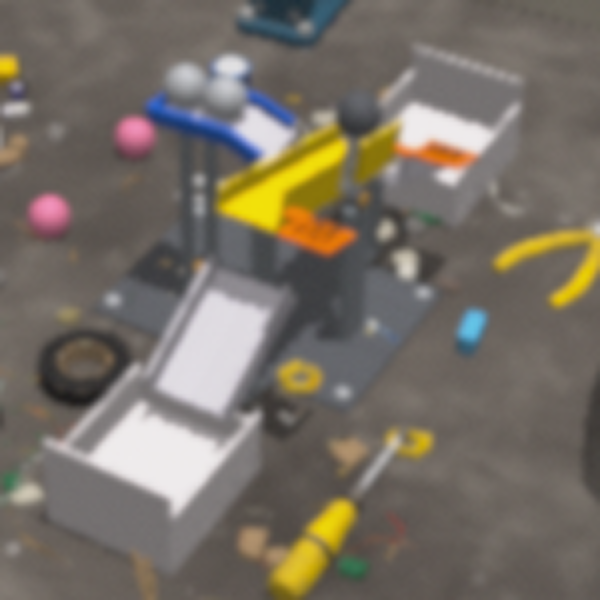

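The crop shows the left end raised, with the weight leaning right and a gap above the left chute, so the left tab is the one to press. The two steel balls on the blue infeed are the right ones. The pink pair lie on the bench. Next I'll triangulate.

```bash
python3 - <<'E'
from h import *
t=robot.read_camera('top');s=robot.read_camera('scene')
T=lambda p:(p[0]/3+230-1/3,p[1]/3+130-1/3); S=lambda p:(p[0]/4+270-.4,p[1]/4+150-.4)
P={}
for n,a,b in(('ball2',(404,112),(186,83)),('ball1',(399,158),(225,96)),('tabL',(250,323),(317,231)),('tabR',(517,352),(437,154))):
    p,e=tri(t,T(a),s,S(b));P[n]=p;print(n,p.round(4),round(e,4))
b2=onplane(t,T((404,112)),.167);b1=onplane(t,T((399,158)),.165);print('balls plane',b2,b1)
L=onplane(t,T((250,323)),.16);R=onplane(t,T((517,352)),.104);print('tabs',L,R)
v=L-R;yaw=np.arctan2(-v[0],v[1]);print('yaw tabs',yaw)
bb=b2-b1;print('yaw balls',np.arctan2(bb[1],bb[0]))
rails=[onplane(t,p,.156) for p in((351.4,180.2),(373.4,179.5))];print(rails)
for y in(yaw,):
    Rz=np.array([[np.cos(y),-np.sin(y)],[np.sin(y),np.cos(y)]])
    print('origin from tabs',(L+R)[:2]/2-Rz@[-52,0]/np.array(1000),'from ball2',b2[:2]-Rz@[.09,0])
    o=((L+R)[:2]/2-Rz@[-.052,0]+b2[:2]-Rz@[.09,0])/2
    for n,p in(('stop',(.109,0)),('behind',(.15,0)),('tabL',(-.052,.09)),('crest',(.05,0)),('x22',(.022,0))):print(n,o+Rz@p)
st=robot.read_state();print(st['q'],st['t'])
from scipy.spatial.transform import Rotation as Q;print(Q.from_rotvec(st['orientation']).as_matrix().round(3))
E
```

```text
ball2 [ 0.6129 -0.0038  0.1618] 0.0009
ball1 [5.822e-01 1.000e-04 1.631e-01] 0.0
tabL [0.4742 0.0974 0.1592] 0.0006
tabR [ 0.4604 -0.0829  0.0997] 0.0047
balls plane [ 0.6121803  -0.00331519  0.167     ] [5.81849940e-01 1.98505744e-04 1.65000000e-01]
tabs [0.47446887 0.09746689 0.16      ] [ 0.45799207 -0.0830008   0.104     ]
yaw tabs -0.09104812704951074
yaw balls -0.1153333237525448
[array([0.58789311, 0.02190372, 0.156     ]), array([ 0.58920366, -0.02176836,  0.156     ])]
origin from tabs [0.51801509 0.00250508] from ball2 [0.52255308 0.00486783]
stop [ 0.6288326  -0.00622409]
behind [ 0.66966278 -0.0099519 ]
tabL [0.47668248 0.09804164]
crest [ 0.57007698 -0.00085967]
x22 [0.54219296 0.00168616]
[-1.35639662e+00  1.30671055e-01  1.48857108e+00  2.30503704e-05
  1.52299192e+00 -8.53684029e-02] 0.3
[[ 0.955  0.295 -0.   ]
 [ 0.295 -0.955  0.001]
 [ 0.    -0.001 -1.   ]]
```

```bash
python3 -m jog '0 .0241 -.0278 0 0;0 .0241 -.0278 0 0;0 .0241 -.0278 0 0;0 .0241 -.0278 0 0;0 .0241 -.0278 0 0;0 .0241 -.0278 0 0;0 .0241 -.0278 0 0;0 .0241 -.0278 0 0;0 .0241 -.0278 0 0;0 .0241 -.0278 0 0' 20
```

```text
t: 1.13
tool_pos: [0.3256, -0.2348, 0.3029]
orientation: [3.106, 0.468, 0.001]
force: [0.7, 0.0, -0.0]
opening: 0.0307
gripper_force: 0.0
```

```bash
python3 -m jog '0 .0241 -.0278 0 0;0 .0241 -.0278 0 0;0 .0241 -.0278 0 0;0 .0241 -.0278 0 0;0 .0241 -.0278 0 0;0 .0241 -.0278 0 0;0 .0241 -.0278 0 0;0 .0241 -.0278 0 0;0 .0241 -.0278 0 0;0 .0241 -.0278 0 0'
```

```text
t: 1.97
tool_pos: [0.4739, 0.1024, 0.3029]
orientation: [3.106, 0.47, 0.001]
force: [0.7, -1.0, -0.4]
opening: -0.0002
gripper_force: 0.0
```

```bash
python3 -m jog '0 0 0 0 -6.7;0 0 0 0 -6.7;0 0 0 0 -6.7;0 0 0 0 -6.7;0 0 0 0 -6.7;0 0 0 0 -6.7;0 0 0 0 -6.7;0 0 0 0 -6.7;0 0 0 0 -6.7;0 0 0 0 -6.7'; python3 - <<'E'
from h import *
from scipy.spatial.transform import Rotation as Q
s=robot.read_state();M=Q.from_rotvec(s['orientation']).as_matrix();print(s['t'],s['q'].round(2) if hasattr(s['q'],'round') else s['q'],M.round(3))
tip=s['tool_pos']+M[:,2]*.084;print(tip,'shift in tool',M.T@(np.array([.476,.1,.165])-tip))
E
```

```text
t: 2.8
tool_pos: [0.4735, 0.1003, 0.3027]
orientation: [2.325, 2.112, -0.0]
force: [-0.1, 0.3, -0.1]
opening: 0.0007
gripper_force: 0.0
2.8 [ 0.1  -0.19  1.8  -0.    1.53  0.2 ] [[ 0.096  0.995  0.   ]
 [ 0.995 -0.096 -0.   ]
 [-0.     0.    -1.   ]]
[0.4734585  0.10031104 0.21873627] shift in tool [-6.58056308e-05  2.55891937e-03  5.37363069e-02]
```

```bash
python3 -m jog '0 0 -.002 .015 0;0 0 -.002 .015 0;0 0 0 .015 0;0 0 0 .008 0;0 0 0 .008 0;0 0 0 .008 0;0 0 0 .008 0;0 0 0 .008 0;0 0 0 .008 0;0 0 0 .007 0'
```

```text
t: 3.63
tool_pos: [0.4695, 0.1007, 0.202]
orientation: [-2.331, -2.106, 0.0]
force: [0.1, 0.6, 0.9]
opening: 0.0004
gripper_force: 0.0
```

```bash
python3 -m jog '0 0 0 0 0;0 0 0 0 0;0 0 0 0 0;0 0 0 -.02 0;0 0 0 -.03 0;0 0 0 -.03 0;0 0 0 -.03 0;0 0 0 -.01 0'; python3 - <<'E'
from h import *
s=robot.read_state();print(s['tool_pos'])
t=robot.read_camera('top');c=robot.read_camera('scene')
b=np.zeros((600,600,3),np.uint8)
b=cv2.resize(c['color'][150:300,270:420],(600,600),interpolation=cv2.INTER_CUBIC)
a=cv2.resize(t['color'][130:280,230:480],(750,450),interpolation=cv2.INTER_CUBIC)
cv2.imwrite('pics/ta1.png',a[:,:,::-1]);cv2.imwrite('pics/sb1.png',b[:,:,::-1])
E
```

```text
t: 4.3
tool_pos: [0.4711, 0.1009, 0.3287]
orientation: [2.328, 2.103, 0.01]
force: [0.8, -0.1, 0.4]
opening: 0.0003
gripper_force: 0.0
[0.47114194 0.10089892 0.32865641]
```

View pics/sb1.png

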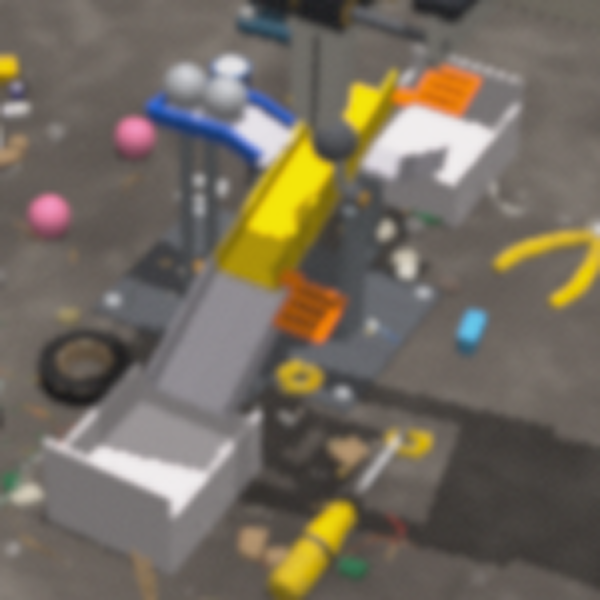

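The gate is now tipped left: the left tab is down at crop (310,305) and the right tab is up. Both balls are still waiting. Now I'll move behind the stop.

```bash
python3 -m jog '0 -.0129 .029 0 0;0 -.0129 .029 0 0;0 -.0129 .029 0 0;0 -.0129 .029 0 0;0 -.0129 .029 0 0;0 -.0129 .029 0 0;0 -.0129 .029 0 0;0 0 0 .02 0;0 0 0 .02 0;0 0 0 0 0'; python3 - <<'E'
from h import *
from scipy.spatial.transform import Rotation as Q
s=robot.read_state();M=Q.from_rotvec(s['orientation']).as_matrix();print(s['t'],s['q'])
tip=s['tool_pos']+M[:,2]*.084;print(tip,'shift in tool',M.T@(np.array([.664,-.008,.160])-tip))
t=robot.read_camera('top');c=robot.read_camera('scene')
b=cv2.resize(c['color'][110:235,270:395],(600,600),interpolation=cv2.INTER_CUBIC)
cv2.imwrite('pics/sb2.png',b[:,:,::-1])
E
```

```text
t: 5.23
tool_pos: [0.6601, -0.01, 0.2744]
orientation: [-2.326, -2.099, 0.012]
force: [-0.7, -0.3, -0.7]
opening: 0.0005
gripper_force: 0.0
5.2333 [-9.28007768e-02  3.13782140e-01  1.32944250e+00  1.39165003e-05
  1.50953528e+00  9.58738944e-03]
[ 0.65912043 -0.00991656  0.19035919] shift in tool [0.00240809 0.00499684 0.03030505]
```

View pics/sb2.png

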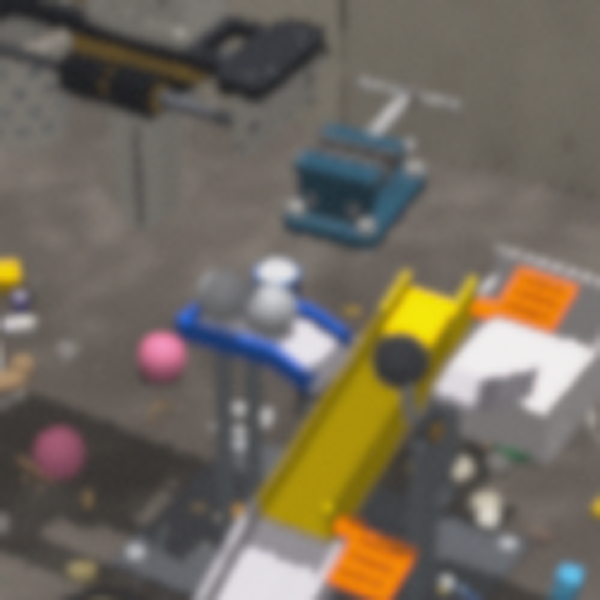

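The balls are still on the infeed, at crop (220,290) and (272,308). The fingertip is at about (140,220), behind and clear of them. Now I'll lower it.

```bash
python3 -m jog '0 .001 .003 .01 0;0 .001 .002 .01 0;0 0 0 .01 0;0 0 0 0 0;0 0 0 0 0'; python3 - <<'E'
from h import *
from scipy.spatial.transform import Rotation as Q
s=robot.read_state();M=Q.from_rotvec(s['orientation']).as_matrix();print(s['tool_pos']+M[:,2]*.084,M[:,1],s['force'])
t=robot.read_camera('top');c=robot.read_camera('scene')
b=cv2.resize(c['color'][130:210,270:370],(750,600),interpolation=cv2.INTER_CUBIC)
cv2.imwrite('pics/sb3.png',b[:,:,::-1])
E
```

```text
t: 5.75
tool_pos: [0.6669, -0.008, 0.2516]
orientation: [-2.33, -2.105, 0.002]
force: [0.1, -0.2, 0.5]
opening: 0.0003
gripper_force: 0.0
[ 0.66675439 -0.00799992  0.167617  ] [ 0.99486579 -0.1011844  -0.00194249] [ 0.13796854 -0.21955808  0.51555392]
```

View pics/sb3.png

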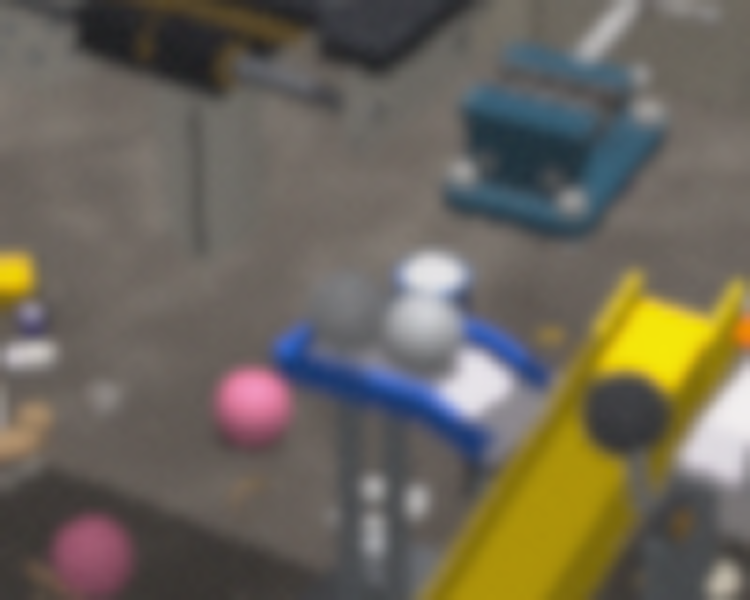

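```bash
python3 -m jog '0 0 0 .007 0;0 0 0 0 0;0 0 -.008 0 0;0 0 -.007 0 0;0 0 -.006 0 0;0 0 -.006 0 0;0 0 -.006 0 0;0 0 -.006 0 0;0 0 -.006 0 0'
```

```text
t: 6.6
tool_pos: [0.625, -0.0039, 0.2498]
orientation: [2.326, 2.101, 0.01]
force: [8.4, -0.8, 17.7]
opening: 0.0005
gripper_force: 9.3
```

```bash
python3 -m jog '0 0 -.006 0 0;0 0 -.006 0 0;0 0 -.006 0 0;0 0 -.006 0 0;0 0 -.006 0 0;0 0 -.004 0 0;0 0 0 0 0;0 0 0 0 0'; python3 - <<'E'
from h import *
s=robot.read_state();print(s['tool_pos'],s['force'])
c=robot.read_camera('scene')
b=cv2.resize(c['color'][150:300,270:420],(600,600),interpolation=cv2.INTER_CUBIC)
cv2.imwrite('pics/sb4.png',b[:,:,::-1])
E
```

```text
t: 7.27
tool_pos: [0.5958, -0.0009, 0.2585]
orientation: [2.318, 2.093, 0.027]
force: [7.7, -0.4, 42.0]
opening: 0.0006
gripper_force: 21.1
[ 0.59583954 -0.00094231  0.25845955] [ 7.6801052  -0.39584987 42.01769916]
```

View pics/sb4.png

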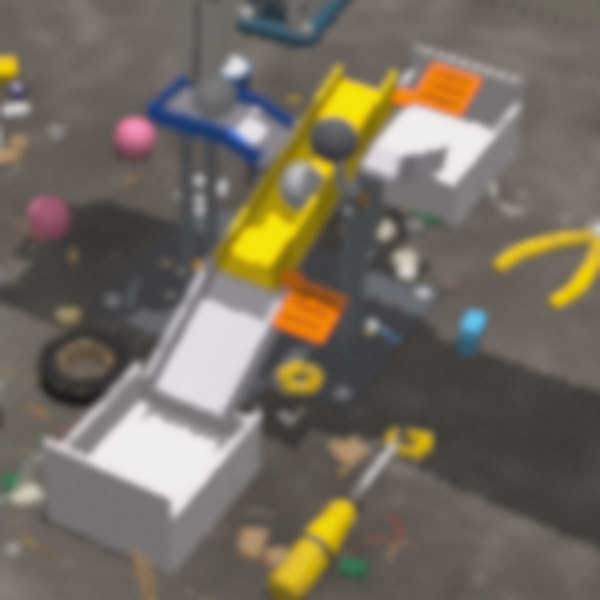

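Ball 1 has gone over and is rolling in the gate at (298,183). The finger has ridden up onto ball 2 at (213,97), so contact was too high. I'll lift straight up, go back behind the stop and try again lower.

```bash
python3 -m jog '0 0 0 -.012 0;0 0 0 -.02 0;0 0 0 -.03 0;0 0 .03 0 0;0 0 .03 0 0;0 0 .02 0 0;0 0 0 0 0;0 0 0 0 0;0 0 0 0 0'; python3 - <<'E'
from h import *
from scipy.spatial.transform import Rotation as Q
s=robot.read_state();M=Q.from_rotvec(s['orientation']).as_matrix();print(s['tool_pos']+M[:,2]*.084,M[:,1],s['force'],s['opening'])
c=robot.read_camera('scene');t=robot.read_camera('top')
b=cv2.resize(c['color'][150:300,270:420],(500,500),interpolation=cv2.INTER_CUBIC)
a=cv2.resize(t['color'][155:255,240:370],(300,231),interpolation=cv2.INTER_CUBIC)
o=np.zeros((500,800,3),np.uint8);o[:,:500]=b;o[:231,500:]=a
cv2.imwrite('pics/sb5.png',o[:,:,::-1])
E
```

```text
t: 8.07
tool_pos: [0.6679, -0.0082, 0.3075]
orientation: [-2.331, -2.105, 0.001]
force: [-0.1, -0.4, 1.3]
opening: 0.0005
gripper_force: 0.0
[ 0.66780233 -0.00820535  0.22345321] [ 9.94844592e-01 -1.01407285e-01 -8.94693660e-04] [-0.12019447 -0.40960012  1.32440064] 0.0005416988588527096
```

View pics/sb5.png

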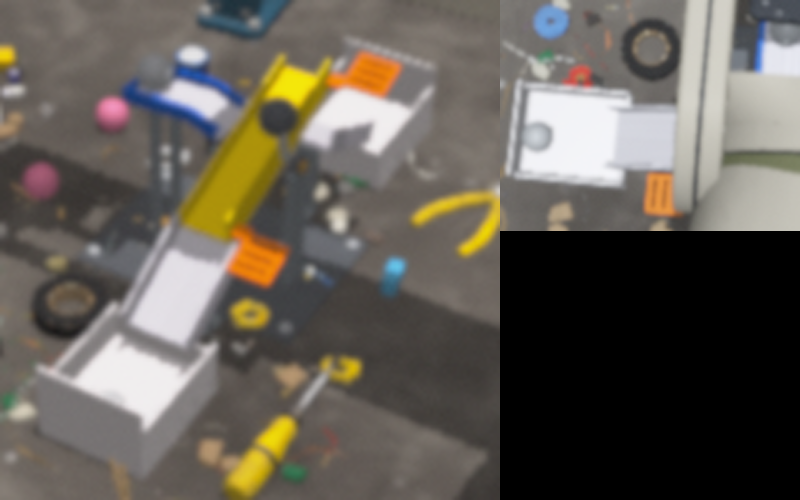

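Ball 1 is at rest in the left tray (inset 537,135). Ball 2 has rolled back to the stop (153,67). I'll lower again and check the tip height before pushing.

```bash
python3 -m jog '0 0 0 .02 0;0 0 0 .02 0;0 0 0 .01 0;0 0 0 .007 0;0 0 0 0 0;0 0 0 0 0;0 0 0 0 0;0 0 0 0 0;0 0 0 0 0;0 0 0 0 0'
```

```text
t: 9.0
tool_pos: [0.6688, -0.0084, 0.2516]
orientation: [2.331, 2.105, 0.001]
force: [-0.1, -0.2, -0.4]
opening: 0.001
gripper_force: 0.0
```

```bash
python3 -m jog '0 0 0 .0055 0;0 0 0 .005 0;0 0 0 0 0;0 0 0 0 0;0 0 0 0 0;0 0 0 0 0'
```

```text
t: 9.5
tool_pos: [0.6686, -0.0083, 0.2403]
orientation: [2.331, 2.106, 0.0]
force: [-0.4, -0.0, 0.6]
opening: 0.0005
gripper_force: 0.0
```

```bash
python3 -m jog '0 0 -.008 0 0;0 0 -.008 0 0;0 0 -.006 0 0;0 0 -.004 0 0;0 0 -.004 0 0;0 0 -.004 0 0;0 0 0 0 0'
```

```text
t: 10.08
tool_pos: [0.6343, -0.0048, 0.2405]
orientation: [2.331, 2.106, 0.0]
force: [-0.1, -0.2, 0.0]
opening: 0.0003
gripper_force: 0.0
```

```bash
python3 -m jog '0 0 -.005 0 0;0 0 -.005 0 0;0 0 -.005 0 0;0 0 -.005 0 0;0 0 -.005 0 0;0 0 0 0 0'
```

```text
t: 10.58
tool_pos: [0.6088, -0.0022, 0.2401]
orientation: [-2.331, -2.105, 0.001]
force: [-0.5, -0.9, -0.2]
opening: 0.0003
gripper_force: 0.0
```

```bash
python3 -m jog '0 0 -.005 0 0;0 0 -.005 0 0;0 0 -.005 0 0;0 0 -.005 0 0;0 0 -.005 0 0;0 0 0 0 0;0 0 0 0 0;0 0 0 0 0;0 0 0 -.04 0;0 0 0 -.04 0'; python3 -m jog '0 0 .03 -.02 0;0 0 .03 0 0;0 0 .03 0 0;0 0 0 0 0;0 0 0 0 0;0 0 0 0 0;0 0 0 0 0;0 0 0 0 0;0 0 0 0 0;0 0 0 0 0'; python3 - <<'E'
from h import *
c=robot.read_camera('scene');t=robot.read_camera('top')
b=cv2.resize(c['color'][150:300,270:420],(500,500),interpolation=cv2.INTER_CUBIC)
a=cv2.resize(t['color'][155:255,240:370],(300,231),interpolation=cv2.INTER_CUBIC)
o=np.zeros((500,800,3),np.uint8);o[:,:500]=b;o[:231,500:]=a
cv2.imwrite('pics/sb6.png',o[:,:,::-1])
E
```

```text
t: 11.42
tool_pos: [0.5833, 0.0003, 0.3176]
orientation: [-2.328, -2.102, 0.008]
force: [0.9, -0.4, 0.7]
opening: 0.0007
gripper_force: 0.0
t: 12.25
tool_pos: [0.6741, -0.0088, 0.3412]
orientation: [2.331, 2.105, 0.001]
force: [1.2, 0.4, -0.1]
opening: 0.0006
gripper_force: 0.0
```

View pics/sb6.png

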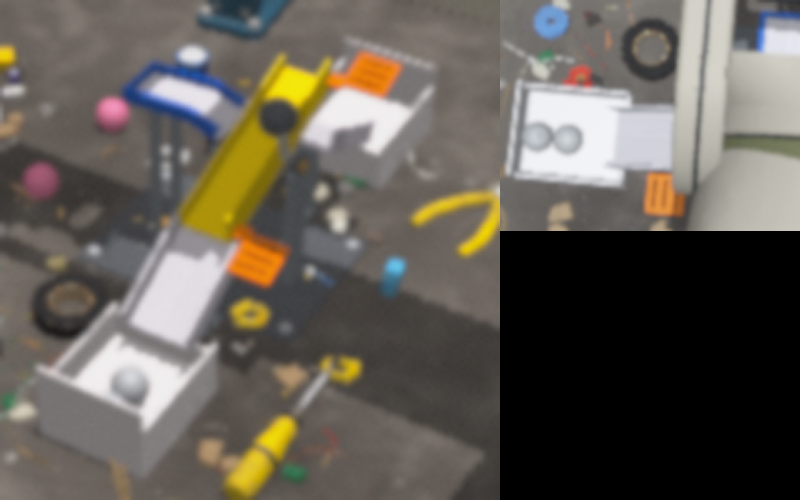

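Both balls are in the left tray (inset 537,136 and 568,138), and the gate is still tipped left. I'll let them settle, then hand in.

```bash
for i in 1 2 3 4; do python3 -m jog '0 0 0 0 0;0 0 0 0 0;0 0 0 0 0;0 0 0 0 0;0 0 0 0 0;0 0 0 0 0;0 0 0 0 0;0 0 0 0 0;0 0 0 0 0;0 0 0 0 0' >/dev/null; done; python3 -c "
from h import *
def f():
    t=robot.read_camera('top');g=cv2.medianBlur(cv2.cvtColor(t['color'],cv2.COLOR_RGB2GRAY)[185:240,245:290],3);m=(g<190)[8:40,8:];print(np.argwhere(m).mean(0),m.sum())
f();[robot.read_camera('top') for _ in range(8)];f()
print(robot.close_job())"
```

```text
[15.77033493 14.34449761] 209
[15.48584906 14.28773585] 212
the job is handed in; nothing more can be done
None
```

The gate is rocked over to the left and stays there, both balls are at rest in the left tray, and the job is handed in at about 16 s; no verdict was returned, and the first push rode up onto ball 2 (42 N at the wrist) and had to be redone lower.

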